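Clear the desk after a dressing change

TASK

The dressing change is finished: drop the two used glass vials through the open flap of the yellow sharps container and then swing its flap shut. Lay the steel forceps in the steel kidney dish, which goes for sterilising, and put the roll of tape and the finger-clip oximeter back inside the white dish.

Things in the scene. Friction and masses are not known exactly. Their poses are not given: they have to be found in the camera images.
- sharps_box: Sharps container, yellow with red lid, 108 x 108 x 144 mm, fixed to the desk. Origin: centre of its underside, z up; its front faces its own -x, roughly to the robot. In the flat lid (top face z = 142 mm) is an opening, x = -40 to +14 mm, y = -31 to +31 mm; a red flap hinged at its far edge stands open. Hollow below: 92 x 92 mm, floor 3 mm up.
- sharps_box_flap (a joint): Flap hinge, rad: 0 shut flat on the lid; starts at 1.75 to 1.95, leaning back past upright (limit 2.01). Hinge line along the container's y at x = +18 mm, z = 142 mm. Flap: 2 mm plate, 62 mm wide, with its 24 mm wide end tab 67 mm long (shut, it reaches x = -49 mm). Slight friction, no spring or latch: push it forward from behind and, past upright, press it down flat; it may not fall by itself.
- kidney_dish: Loose steel kidney-shaped dish, 90 x 200 mm, 37 mm high, open on top, 0.2 kg. Origin: centre of its underside, z up, long axis y. Floor 5 mm up, 170 mm long, level part about 47 mm wide (x = -18 to +29 mm at mid-length, middle x = +6 mm); walls slope outwards.
- white_dish: Loose white rectangular dish with a black inner floor, 118 x 144 mm over its rim, 55 mm high, open on top, 0.2 kg. Origin: centre of its underside, z up, long axis y. Inside it is 98 mm (x) by 124 mm (y), floor 3 mm up, rim 54 mm up.
- magenta_vial: Small glass vial with white label and magenta cap, 25 mm diameter, 43 mm high, standing, 22 g. Origin: centre of its underside, z up. The glass is straight up to about 30 mm.
- brown_vial: Brown glass vial with green cap, 29 mm diameter, 49 mm high, standing, 30 g. Origin: centre of its underside, z up. The glass is straight up to about 36 mm.
- forceps: Steel dressing forceps lying flat, 136 mm long (along its y), 19 mm wide at most (along its x), 11 mm high, 28 g. Origin: centre of its underside, z up. Pinch across x near the middle.
- tape_roll: Roll of white medical tape lying flat, 53 mm diameter, 13 mm high, 40 g. Origin: centre of its underside, z up. Take it across its outside.
- oximeter: White finger-clip oximeter, 32 mm wide (x), 58 mm long (y), 30 mm high, 55 g. Origin: centre of its underside, z up. Take it across x in the middle.
There are look-alikes about, which are no part of the job. There is more than one size of the sharps_box; the one meant has the size given above.

How it is judged:
By the outcome, as a careful person would: the job done as asked, in the order asked, and still so for the second after the job is handed in, with the robot touching nothing.
It also fails if it takes over 138 s, if anything falls off the work surface, if the arm or the gripper's body presses on something with over 40 N, if the wrist force passes 120 N, or if a joint passes its speed limit or range.

ROBOT

A 6-joint arm with a two-finger parallel gripper is mounted at the origin on a cart in front of the work surface, level with it; the furniture and walls round the work are solid. World frame = base frame: x ahead of the robot, y to its left, z up, the work surface at z = 0. Lengths are in m, angles in rad, forces in N, time in s.
With the tool pointing down it reaches from about 0.35 to 0.775 m from the base axis. Payload 5.5 kg.
Tool frame: the origin (TCP) lies where the fingers leave the gripper's body, on its centre line; the fingertips stand env.tip_reach ahead of it and the grasp point (between the pads) lies 54 mm ahead of it (env.tip_reach is the distance from the TCP to the fingertips, in m); z points along the fingers, y is the line along which they close (so a half turn about z gives the same grasp; the last joint's range is limited). The gripper opens to 85 mm and grips with 20 to 120 N. Pads are 22 mm wide; open, the fingers measure 114 mm over their backs; the gripper's body (76 mm by 85 mm) begins 54 mm behind the grasp point. The pads swing forward as they close: fully open they stand 13 mm farther back than shut.
Start: joints at [1.069, 0.313, 0.046, 1.304, 0, 1.431], TCP at [0.204, 0.538, 0.304] pointing down, gripper open.
Joint ranges: [-2.76, 2.76], [-0.86, 1.69], [-1.03, 1.26], [-2.2, 2.34], [-1.47, 1.5], [-3.14, 3.14]. Speed limits (rad/s): [2.57, 2.57, 3.14, 3.14, 3.14, 3.14].

INTERFACE

Orientations are given as a unit quaternion [w, x, y, z].
In Python, from workcell import status, optics, hand_in, env gives the robot as it stands.
- The arm moves only by the shell command python3 -m handwheel 'ROWS' [FORCE]. ROWS is a JSON object whose one key "deltas" holds a list of rows, each a list of 5 numbers: the opening, from -1 (shut) to 1 (fully open), then the shift along the tool's x, y, z in units of 40 mm (1.0 is 40 mm), then the turn about the tool's z in units of 10 degrees (1.0 is 10 degrees). In form: {"deltas": [[jaw, x, y, z, roll], ...]}. A call has 1 to 20 rows; each row shifts and turns the commanded pose from where the row before left it, along the tool's axes as they then stand; what a row does not reach is not made up. A row lasts 1/8 s, in which the tool goes at most 62.5 mm and 10.7 degrees, less where a joint would pass 70% of its speed; a pose out of reach is approached as far as the arm can. A call is refused whole if a number of a shift passes 1 or a number of a turn 1, either way. A call with a gripper value outside its range is refused whole. The fingers move at their own pace and stop on an object; FORCE is the grip in N (left out, the last holds). Time passes only in rows, so rows that do not move let the fingers close. It gives the time, the measured TCP pose, the force, the opening and the grip force at its end, in the units of the state.
- status.get_state(): the state, without advancing time (a new reading comes with each control period).
- optics.read_camera(name): name is "side" or "top"; returns a dict with "frame" (480x640x3 uint8, red, green, blue), "depth" (480x640 float32, m along the optical axis (not along the pixel's ray), 0 where there is no reading), "vfov" (degrees; the focal length in pixels is half the picture's height over the tangent of half this angle, whatever the lens; pixels are square), "cx", "cy" (the principal point, pixels), "origin" and "attitude" of the camera in the world. Camera axes: x right, y down, z forward; pixel columns grow to the right and rows downward; lengths in m; the calibration is good to about 2 mm. A picture is of the moment at which its call begins.
- hand_in(): hands the job in; it is judged then, once.
The state is a dict: "clock": time; "joint_pos": joint angles; "qvel": joint speeds; "tau": joint torques, N m; "tcp_pos": TCP position; "orientation": TCP orientation; "wrist_force": force on the tool from outside, world axes, zero at the start; "ft_torque": the same for the moment, N m; "finger_gap": finger opening in m; "grip_force": force on a finger pad.
Only numpy, scipy, OpenCV 4.12 (cv2) and the standard library are available. Lean on these libraries where they do the work, as an engineer would, in place of code of your own. Each camera call takes 0.05 s, during which the arm holds its last target. There are 200 camera calls.

## Working session

There is one attempt and no reset: what is moved stays moved. The work goes in short steps, Python scripts to look and compute and a shell command to move; the robot and the scene stay as the last step left them, time stands still between calls to the robot, and variables do not carry over. Pictures are saved under pics/ and viewed, at most 14 in all, crops included, and the job is handed in when it is done.

```bash
mkdir -p pics; ls; python3 - <<'E'
from workcell import status, optics, env
import cv2,numpy as np
print(status.get_state(), env.tip_reach)
for n in ("side","top"):
    c=optics.read_camera(n); cv2.imwrite(f"pics/{n}0.png",c["frame"][:,:,::-1])
    np.savez(f"{n}0.npz",**c)
    print(n,c["vfov"],c["cx"],c["cy"],c["origin"],c["attitude"])
E
```

```text
pics
{'clock': 0.0, 'joint_pos': array([1.06939696e+00, 3.14009455e-01, 4.49638127e-02, 1.30362143e+00,
       4.44465420e-06, 1.43120929e+00]), 'qvel': array([ 0.00110715,  0.00149077, -0.00012523,  0.00044589, -0.00068387,
        0.00121116]), 'tau': array([-1.57173268e-03, -4.80640233e+01,  2.98524177e+01,  1.98527717e-02,
       -2.05604947e-04, -1.82309975e-06]), 'tcp_pos': array([0.20334286, 0.53742408, 0.30299741]), 'orientation': array([-2.96783307e-04,  1.79920945e-01,  9.83680628e-01, -8.87041430e-04]), 'wrist_force': array([-0.290761  , -0.00859355, -0.08656099]), 'ft_torque': array([-0.03057293,  0.01391872, -0.02777659]), 'grip_force': 0.0, 'finger_gap': 0.08527999361004687} 0.0726
side 53.5204552613892 326.4240361270434 247.5429443997756 [ 0.28390548 -0.75398585  0.60946385] [-0.49122405  0.86371685 -0.10009476  0.05170277]
top 56.23306137947712 324.816927084734 236.54904106901347 [0.31912117 0.05629634 1.03681608] [ 0.06495395 -0.70177546  0.70679837 -0.06105941]
```

View pics/top0.png

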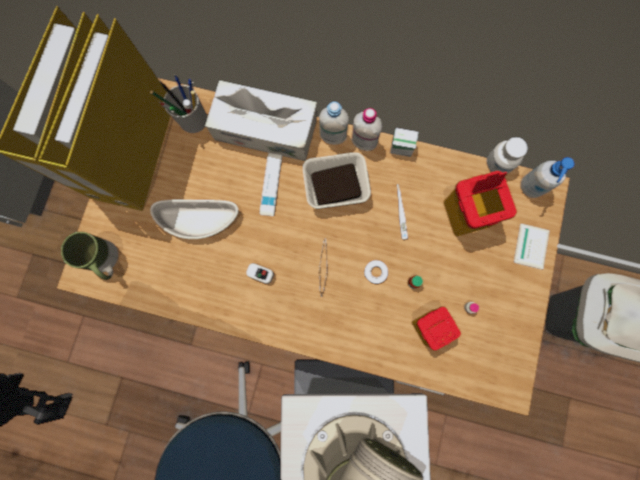

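View pics/side0.png

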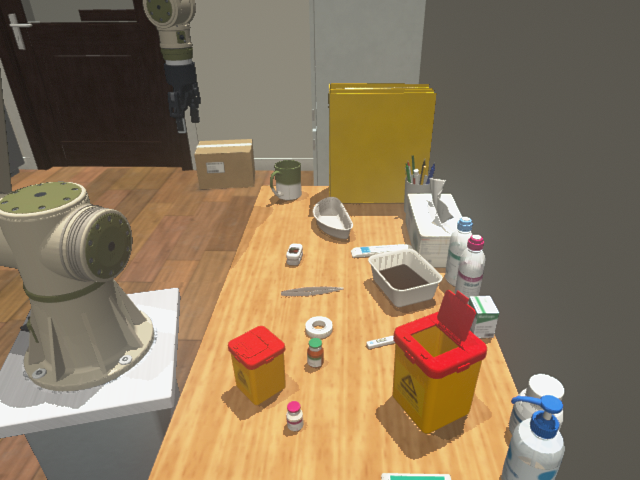

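The top view shows the sharps box, open, at (485,203). The closed small look-alike is at (438,328). The magenta vial is at (472,308), brown vial (416,283), tape (376,272), forceps (323,268), oximeter (260,273), kidney dish (195,217) and white dish (337,182). The side view agrees: open box at (438,370), vials at (294,416) and (315,353).

```bash
cat > h.py <<'E'
import numpy as np,cv2
from scipy.spatial.transform import Rotation as R
def cloud(c):
    f=240/np.tan(np.radians(float(c["vfov"]))/2); d=c["depth"]
    v,u=np.mgrid[:480,:640]
    p=np.stack([(u-c["cx"])*d/f,(v-c["cy"])*d/f,d],-1)
    q=np.array(c["attitude"]); r=R.from_quat(np.r_[q[1:],q[0]])
    P=(p.reshape(-1,3)@r.as_matrix().T+c["origin"]).reshape(480,640,3); P[d==0]=np.nan
    return P
def rect(pts):
    (cx,cy),(w,h),a=cv2.minAreaRect((pts[:,:2]*1000).astype(np.float32))
    b=np.radians(a if w>=h else a+90)  # long axis direction
    return np.round([cx,cy,max(w,h),min(w,h),(np.degrees(b)+90)%180-90],1)
E
python3 - <<'E'
from h import *
c=np.load("top0.npz"); P=cloud(c); Z=P[...,2]
S=cloud(np.load("side0.npz"))
print("table z top",np.round([Z[240,290],Z[300,350],Z[330,500],Z[240,150]],4),"side",S[320,270],S[260,330])
seeds=dict(box=(485,203),small=(438,328),mag=(472,308),brown=(416,283),tape=(376,272),forc=(323,268),oxi=(260,273),kid=(195,217),white=(337,182),scal=(402,212))
for n,(u,v) in seeds.items():
    w=50 if n in("box","kid","white") else 38
    M=np.zeros((480,640),bool); M[v-w:v+w,u-w:u+w]=1
    m=(M&(Z>(.004 if n in("forc","tape","scal") else .012))).astype(np.uint8)
    k,l,st,ce=cv2.connectedComponentsWithStats(m,connectivity=8)
    i=min(range(1,k),key=lambda i:np.min(np.hypot(*(np.argwhere(l==i)-[v,u]).T)))
    p=P[l==i]; zt=np.percentile(p[:,2],97)
    print(n,len(p),"rect",rect(p),"ztop %.3f"%zt,"toprect",rect(p[p[:,2]>zt-.012]))
# box: lid plane
p=P.reshape(-1,3);q=p[(abs(p[:,2]-.142)<.004)&(abs(p[:,0]-.47)<.2)&(p[:,1]<-.2)]
print("lid",rect(q),len(q))
q=S.reshape(-1,3);q=q[(abs(q[:,2]-.142)<.003)&(abs(q[:,0]-.47)<.2)&(q[:,1]<-.2)&(q[:,1]>-.6)]
print("lid side",rect(q),len(q))
E
```

```text
table z top [-0.0007 -0.0018  0.002  -0.0004] side [ 0.33482414 -0.00328768 -0.00111748] [ 0.50332071  0.18820019 -0.00217876]
box 3670 rect [ 608.1 -325.   277.1  128.8  -46.7] ztop 0.191 toprect [ 586.3 -264.3   62.6    8.8  -75.4]
small 1355 rect [ 296.8 -171.6   74.    73.7  -58.9] ztop 0.099 toprect [ 296.6 -171.6   73.5   73.3   26. ]
mag 129 rect [ 340.3 -261.9   22.5   22.4   89.1] ztop 0.046 toprect [ 339.4 -262.5   19.4   18.5   68.6]
brown 162 rect [ 397.4 -138.6   28.8   27.1    4. ] ztop 0.052 toprect [ 397.8 -140.3   23.3   19.8  -88.7]
tape 1 rect [421.5 -60.4   0.    0.    0. ] ztop 0.005 toprect [421.5 -60.4   0.    0.    0. ]
forc 1 rect [434.  66.   0.   0.   0.] ztop 0.005 toprect [434.  66.   0.   0.   0.]
oxi 351 rect [419.6 210.4  57.4  31.9  68.9] ztop 0.033 toprect [419.6 210.4  57.4  31.9  68.9]
kid 959 rect [543.1 362.9 199.   90.5 -89.9] ztop 0.040 toprect [543.1 362.9 199.   90.5 -89.9]
white 2912 rect [627.8  35.6 144.2 120.  -82.1] ztop 0.056 toprect [627.8  35.6 144.2 120.  -82.1]
scal 244 rect [ 566.3 -116.9  134.6   15.7    6.4] ztop 0.013 toprect [ 566.3 -116.9  134.6   15.7    6.4]
lid [ 593.4 -409.8  389.8  102.7  -75.7] 1248
lid side [ 591.4 -383.4  324.8   98.4  -72.9] 373
```

```bash
python3 - <<'E'
from h import *
c=np.load("top0.npz"); P=cloud(c); Z=P[...,2]
for n,(u,v) in dict(tape=(376,272),forc=(323,268)).items():
    M=np.zeros((480,640),bool); M[v-34:v+34,u-22:u+22]=1
    m=(M&(Z>.004)).astype(np.uint8)
    k,l,st,ce=cv2.connectedComponentsWithStats(m,connectivity=8)
    i=1+np.argmax(st[1:,4]); p=P[l==i]
    print(n,len(p),rect(p),p[:,2].max(), rect(P[(m>0)]))
for nm in("top","side"):
    c=np.load(nm+"0.npz");P=cloud(c);hsv=cv2.cvtColor(c["frame"],cv2.COLOR_RGB2HSV)
    red=((hsv[...,0]<8)|(hsv[...,0]>172))&(hsv[...,1]>150)&(P[...,0]>.45)&(P[...,0]<.75)&(P[...,1]<-.18)&(P[...,1]>-.42)
    p=P[red]; q=p[(abs(p[:,2]-.142)<.006)]; print(nm,"lid",len(q),rect(q),np.median(q[:,2]))
    f=p[p[:,2]>.155]; print("flap",len(f),rect(f),f.min(0),f.max(0)); t=f[f[:,2]>f[:,2].max()-.01];print(rect(t),t.mean(0))
P=cloud(np.load("top0.npz")).reshape(-1,3)
for a,b in((-.02,.02),(-.06,-.04),(.04,.06)):
    s=P[(abs(P[:,0]-.543)<.06)&(P[:,1]>.363+a)&(P[:,1]<.363+b)]
    print("kid prof",[(round(x,3),round(float(np.median(s[abs(s[:,0]-x)<.003,2])),3)) for x in np.arange(.49,.6,.006) if (abs(s[:,0]-x)<.003).any()])
fr=np.load("top0.npz")["frame"][:,:,::-1]
a=cv2.resize(fr[225:325,230:330],(400,400),interpolation=2);b=cv2.resize(fr[165:265,360:460],(400,400),interpolation=2)
cv2.imwrite("pics/crop1.png",np.hstack([a,b]))
E
```

```text
tape 319 [422.8 -51.7  53.2  51.  -85.6] 0.0173784156205139 [426.1 -54.1 149.7  97.3  -0.9]
forc 24 [ 4.427e+02  6.140e+01  4.570e+01  4.600e+00 -4.000e-01] 0.0143331395381876 [433.9  67.3 155.7  99.4  -0.8]
top lid 1384 [ 558.5 -271.8  104.7  103.2  -75. ] 0.1395131536365833
flap 348 [ 583.3 -265.    62.5   15.   -76.9] [ 0.56936365 -0.29571453  0.15507128] [ 0.5958811  -0.23447469  0.20916119]
[ 587.  -258.6   47.3    4.5  -75.2] [ 0.58772502 -0.26178759  0.20360064]
side lid 2036 [ 559.3 -273.3  103.9  103.3  -74.4] 0.13797656988722276
flap 892 [ 584.3 -266.3   62.8   14.8  -74.6] [ 0.57126729 -0.29838123  0.15506323] [ 0.59701631 -0.23735738  0.20578059]
[ 589.1 -265.1   56.     4.9  -76.6] [ 0.58961891 -0.26713006  0.20056167]
kid prof [(np.float64(0.49), 0.001), (np.float64(0.496), 0.001), (np.float64(0.502), 0.004), (np.float64(0.508), 0.007), (np.float64(0.514), 0.003), (np.float64(0.52), 0.002), (np.float64(0.526), 0.002), (np.float64(0.532), 0.002), (np.float64(0.538), 0.002), (np.float64(0.544), 0.002), (np.float64(0.55), 0.002), (np.float64(0.556), 0.003), (np.float64(0.5
[... 465 characters left out ...]
(np.float64(0.556), 0.002), (np.float64(0.562), 0.002), (np.float64(0.568), 0.003), (np.float64(0.574), 0.004), (np.float64(0.58), 0.024), (np.float64(0.586), 0.037), (np.float64(0.598), 0.003)]
kid prof [(np.float64(0.49), 0.0), (np.float64(0.496), 0.001), (np.float64(0.502), 0.001), (np.float64(0.508), 0.001), (np.float64(0.514), 0.032), (np.float64(0.52), 0.024), (np.float64(0.526), 0.005), (np.float64(0.532), 0.003), (np.float64(0.538), 0.003), (np.float64(0.544), 0.002), (np.float64(0.55), 0.002), (np.float64(0.556), 0.002), (np.float64(0.562), 0.002), (np.float64(0.568), 0.002), (np.float64(0.574), 0.004), (np.float64(0.58), 0.017), (np.float64(0.586), 0.036), (np.float64(0.598), 0.0)]
```

View pics/crop1.png

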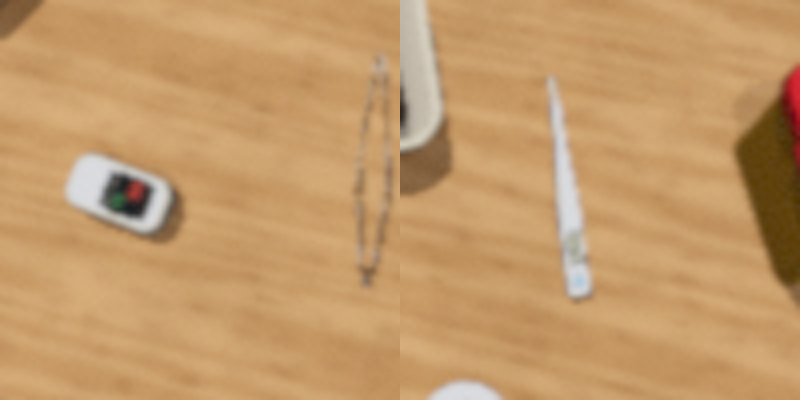

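The left crop shows the two-legged steel forceps, with ends at about (324.7,240) and (321.8,296) in the top image. The item on the right is a thermometer-like look-alike.

```bash
cat > go.py <<'E'
# python3 go.py x y z(TCP) [finger_yaw_deg]: shift in tool units and turn
import sys; from h import *; from workcell import status
s=status.get_state(); q=s["orientation"]; r=R.from_quat(np.r_[q[1:],q[0]]).as_matrix()
a=[float(v) for v in sys.argv[1:]]
d=r.T@(np.array(a[:3])-s["tcp_pos"])/.04
phi=np.degrees(np.arctan2(r[1,1],r[0,1]))
print("t",round(s["clock"],2),"tcp",s["tcp_pos"].round(4),"phi",phi.round(1),"gap",round(s["finger_gap"],4),"j6",s["joint_pos"][5].round(2))
print("units xyz",d.round(2))
if len(a)>3:
    t=(phi-a[3]+90)%180-90; print("roll units",round(t/10,2),"after roll xy", ) 
E
python3 - <<'E'
from h import *
c=np.load("top0.npz");q=c["attitude"];r=R.from_quat(np.r_[q[1:],q[0]]).as_matrix();f=240/np.tan(np.radians(float(c["vfov"]))/2)
e=[]
for u,v in((324.7,240),(321.8,296)):
    d=r@[(u-c["cx"])/f,(v-c["cy"])/f,1]; e.append(c["origin"]+d*(.006-c["origin"][2])/d[2])
e=np.array(e);print("forceps",e,e.mean(0),np.linalg.norm(e[0]-e[1]),np.degrees(np.arctan2(*(e[0]-e[1])[1::-1])))
P=cloud(c)
for n,(u,v) in dict(b1=(507,155),b2=(545,178),w=(404,141),pink=(367,128)).items():
    p=P[v-20:v+20,u-20:u+20].reshape(-1,3);p=p[p[:,2]>.04];print(n,rect(p),p[:,2].max())
E
python3 go.py .42 .1 .30 ; python3 go.py .398 -.14 .24 26
```

```text
forceps [[0.49690185 0.06170555 0.006     ]
 [0.36752347 0.06915719 0.006     ]] [0.43221266 0.06543137 0.006     ] 0.1295927943287304 -3.296350262968625
b1 [ 644.2 -328.1  155.8   95.8  -20.8] 0.20916118778401205
b2 [ 632.9 -448.9  106.5   60.9  -64.3] 0.167035404600974
w [ 737.4 -129.5   77.8   58.   -23.6] 0.06575767427788315
pink [758.7 -30.6  92.5  82.6  75.2] 0.15808589148847862
t 0.1 tcp [0.2034 0.5375 0.3031] phi 69.3 gap 0.0855 j6 1.43
units xyz [-8.94 -8.31  0.09]
t 0.1 tcp [0.2034 0.5375 0.3031] phi 69.3 gap 0.0855 j6 1.43
units xyz [-10.55 -14.12   1.6 ]
roll units 4.33 after roll xy
```

```bash
python3 -m handwheel '{"deltas": [[1,-0.5,-0.5,0,0],[1,-0.9,-0.8,0,0],[1,-0.9,-0.8,0,0],[1,-0.9,-0.8,0,0],[1,-0.9,-0.8,0,0],[1,-0.9,-0.8,0,0],[1,-0.9,-0.8,0,0],[1,-0.9,-0.8,0,0],[1,-0.9,-0.8,0,0],[1,-0.9,-0.8,0,0],[1,-0.4,-0.6,0,0],[1,0,0,0,0]]}' 40; python3 go.py .398 -.14 .2 116
```

```text
clock: 1.6
tcp_pos: [0.423, 0.0983, 0.3035]
orientation: [-0.0, 0.182, 0.983, -0.0]
wrist_force: [-0.2, 0.9, -0.4]
finger_gap: 0.0852
grip_force: 0.0
t 1.6 tcp [0.423  0.0983 0.3035] phi 69.1 gap 0.0852 j6 0.41
units xyz [-1.55 -5.79  2.59]
roll units -4.69 after roll xy
```

```bash
python3 -m handwheel '{"deltas": [[0.3,-0.2,-0.8,0,0],[0.3,-0.25,-0.9,0,0],[0.3,-0.25,-0.9,0,0],[0.3,-0.25,-0.9,0,0],[0.3,-0.25,-0.9,0,0],[0.3,-0.25,-0.9,0,0],[0.3,-0.1,-0.49,0,0],[0.3,0,0,0.5,-0.9],[0.3,0,0,0.5,-0.9],[0.3,0,0,0.5,-0.9],[0.3,0,0,0.5,-0.9],[0.3,0,0,0.59,-0.9],[0.3,0,0,0,-0.19],[0.3,0,0,0,0]]}'; python3 go.py .398 -.14 .078 116
```

```text
clock: 3.35
tcp_pos: [0.3991, -0.1382, 0.2009]
orientation: [0.0, -0.226, 0.974, -0.0]
wrist_force: [-0.1, 0.2, 1.4]
finger_gap: 0.0556
grip_force: 0.0
t 3.35 tcp [ 0.3991 -0.1382  0.2009] phi 116.1 gap 0.0556 j6 -0.98
units xyz [ 0.05 -0.03  3.07]
roll units 0.01 after roll xy
```

```bash
python3 -m handwheel '{"deltas": [[0.3,0.05,-0.03,0.6,0],[0.3,0,0,0.7,0],[0.3,0,0,0.7,0],[0.3,0,0,0.6,0],[0.3,0,0,0.35,0],[0.3,0,0,0.12,0],[0.3,0,0,0,0],[-0.9,0,0,0,0],[-0.9,0,0,0,0],[-0.9,0,0,0,0],[-0.9,0,0,0,0],[-0.9,0,0,0,0]]}' 30;  python3 - <<'E'
from workcell import optics
import cv2
c=optics.read_camera("side");cv2.imwrite("pics/s1.png",cv2.resize(c["frame"][240:440,200:500,::-1],(750,500)))
E
```

```text
clock: 4.85
tcp_pos: [0.3981, -0.1409, 0.0783]
orientation: [0.001, -0.226, 0.974, -0.001]
wrist_force: [-0.6, 1.3, 5.3]
finger_gap: 0.0277
grip_force: 29.4
```

View pics/s1.png

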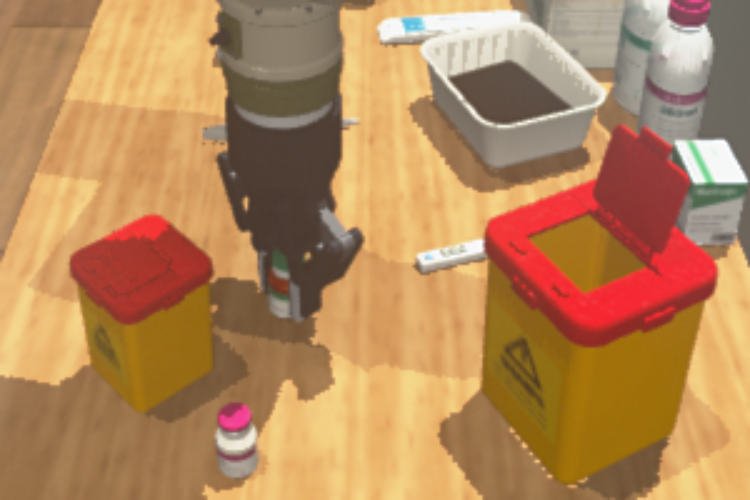

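The brown vial is held upright between the pads at about (280,285) in the crop. The sharps flap stands open, with the opening at (590,250).

```bash
python3 -m handwheel '{"deltas": [[-0.9,0,0,-0.4,0],[-0.9,0,0,-0.8,0],[-0.9,0,0,-0.9,0],[-0.9,0,0,-0.9,0],[-0.9,0,0,-0.9,0],[-0.9,0,0,-0.9,0],[-0.9,0,0,-0.7,0],[-0.9,0,0,-0.3,0],[-0.9,0,0,0,0.5],[-0.9,0,0,0,0.55],[-0.9,0,0,0,0]]}';  python3 go.py .5445 -.276 .30 105
```

```text
clock: 6.28
tcp_pos: [0.3971, -0.1405, 0.3087]
orientation: [-0.001, -0.137, 0.991, 0.0]
wrist_force: [-0.8, -0.2, 0.3]
finger_gap: 0.0275
grip_force: 29.9
t 6.28 tcp [ 0.3971 -0.1405  0.3087] phi 105.7 gap 0.0275 j6 -0.81
units xyz [-2.63 -4.26  0.21]
roll units 0.07 after roll xy
```

```bash
python3 -m handwheel '{"deltas": [[-0.9,-0.3,-0.45,0,0],[-0.9,-0.5,-0.8,0,0],[-0.9,-0.5,-0.8,0,0],[-0.9,-0.5,-0.8,0,0],[-0.9,-0.45,-0.8,0,0],[-0.9,-0.38,-0.61,0,0],[-0.9,0,0,0,0],[-0.9,0,0,0.5,0],[-0.9,0,0,0.7,0],[-0.9,0,0,0.4,0],[-0.9,0,0,0.2,0],[-0.9,0,0,0,0],[-0.9,0,0,0,0]]}';  python3 go.py .5445 -.276 .229 105
python3 - <<'E'
from workcell import optics
import cv2
c=optics.read_camera("side");cv2.imwrite("pics/s2.png",cv2.resize(c["frame"][220:440,330:550,::-1],(600,600)))
E
```

```text
clock: 7.9
tcp_pos: [0.5451, -0.2765, 0.2385]
orientation: [0.001, -0.136, 0.991, -0.001]
wrist_force: [-0.1, -0.2, -0.6]
finger_gap: 0.0274
grip_force: 29.9
t 7.9 tcp [ 0.5451 -0.2765  0.2385] phi 105.7 gap 0.0274 j6 -0.87
units xyz [0.01 0.02 0.24]
roll units 0.07 after roll xy
```

View pics/s2.png

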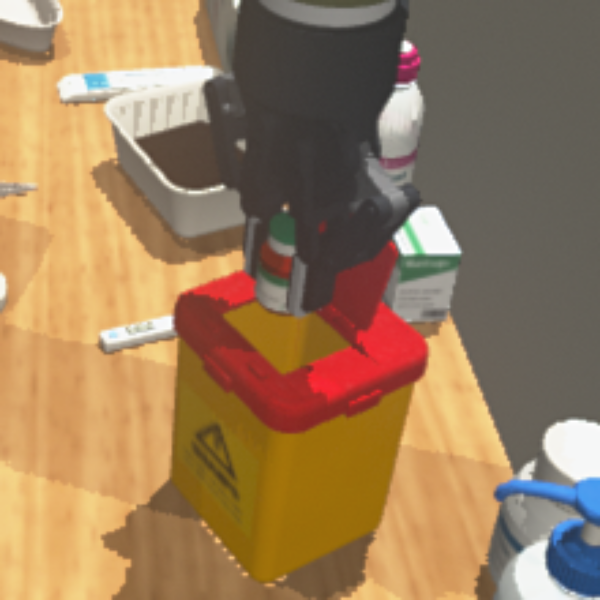

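The brown vial hangs at (278,270) in the crop, centred above the opening and clear of the flap. I'll lower it a little and release.

```bash
python3 -m handwheel '{"deltas": [[-0.9,0,0,0.25,0],[-0.9,0,0,0,0],[0.1,0,0,0,0],[0.1,0,0,0,0],[0.1,0,0,0,0],[0.1,0,0,-0.5,0],[0.1,0,0,-0.8,0],[0.1,0,0,-0.8,0],[0.1,0,0,0,0]]}';  python3 go.py .340 -.262 .308 26
python3 - <<'E'
from workcell import optics
from h import *
c=optics.read_camera("top");cv2.imwrite("pics/t3.png",cv2.resize(c["frame"][150:350,390:550,::-1],(480,600)))
E
```

```text
clock: 9.07
tcp_pos: [0.5458, -0.277, 0.3147]
orientation: [0.002, -0.136, 0.991, -0.002]
wrist_force: [0.9, 0.8, 0.9]
finger_gap: 0.0472
grip_force: 0.0
t 9.07 tcp [ 0.5458 -0.277   0.3147] phi 105.7 gap 0.0472 j6 -0.87
units xyz [4.85 1.75 0.14]
roll units 7.97 after roll xy
```

View pics/t3.png

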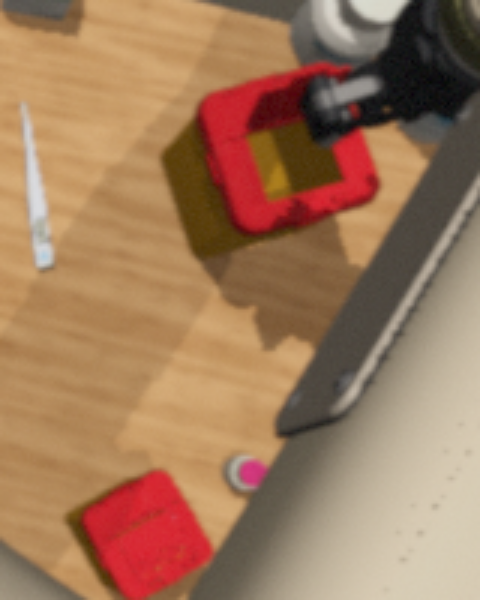

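The magenta vial is still standing at (250,473) in the crop. No brown vial is left on the lid or the desk, so it dropped in.

```bash
python3 -m handwheel '{"deltas": [[0.1,0.45,0.15,0,0],[0.1,0.8,0.3,0,0],[0.1,0.8,0.3,0,0],[0.1,0.8,0.3,0,0],[0.1,0.8,0.3,0,0],[0.1,0.8,0.3,0,0],[0.1,0.4,0.1,0,0],[0.2,0,0,0.3,1],[0.2,0,0,0.4,1],[0.2,0,0,0.4,1],[0.2,0,0,0.4,1],[0.2,0,0,0.4,1],[0.2,0,0,0.4,1],[0.2,0,0,0.4,1],[0.2,0,0,0,0.97],[0.2,0,0,0,0]]}';  python3 go.py .340 -.262 .078 26
```

```text
clock: 11.12
tcp_pos: [0.3391, -0.2612, 0.2027]
orientation: [-0.001, 0.529, 0.848, 0.0]
wrist_force: [-0.6, -0.5, 0.4]
finger_gap: 0.0512
grip_force: 0.0
t 11.12 tcp [ 0.3391 -0.2612  0.2027] phi 26.1 gap 0.0512 j6 0.27
units xyz [-0.03  0.01  3.12]
roll units 0.01 after roll xy
```

```bash
python3 -m handwheel '{"deltas": [[0.2,-0.03,0,0.6,0],[0.2,0,0,0.7,0],[0.2,0,0,0.7,0],[0.2,0,0,0.6,0],[0.2,0,0,0.35,0],[0.2,0,0,0.17,0],[0.2,0,0,0,0],[-0.9,0,0,0,0],[-0.9,0,0,0,0],[-0.9,0,0,0,0],[-0.9,0,0,0,0],[-0.9,0,0,0,0]]}' 30;python3 -m handwheel '{"deltas": [[-0.9,0,0,-0.4,0],[-0.9,0,0,-0.8,0],[-0.9,0,0,-0.9,0],[-0.9,0,0,-0.9,0],[-0.9,0,0,-0.9,0],[-0.9,0,0,-0.9,0],[-0.9,0,0,-0.7,-1],[-0.9,0,0,-0.3,-1],[-0.9,0,0,0,-1],[-0.9,0,0,0,-1],[-0.9,0,0,0,-1],[-0.9,0,0,0,-1],[-0.9,0,0,0,-1],[-0.9,0,0,0,-0.9],[-0.9,0,0,0,0]]}';  python3 go.py .5445 -.276 .30 105
```

```text
clock: 12.62
tcp_pos: [0.34, -0.2628, 0.0793]
orientation: [0.001, 0.53, 0.848, -0.0]
wrist_force: [-1.0, -0.1, 4.9]
finger_gap: 0.0234
grip_force: 29.9
clock: 14.5
tcp_pos: [0.3395, -0.2622, 0.3104]
orientation: [-0.0, -0.129, 0.992, 0.0]
wrist_force: [-0.3, 0.4, -0.8]
finger_gap: 0.0232
grip_force: 29.6
t 14.5 tcp [ 0.3395 -0.2622  0.3104] phi 104.9 gap 0.0232 j6 -1.1
units xyz [-4.87 -1.65  0.26]
roll units -0.01 after roll xy
```

```bash
python3 -m handwheel '{"deltas": [[-0.9,-0.4,-0.15,0,0],[-0.9,-0.8,-0.3,0,0],[-0.9,-0.8,-0.3,0,0],[-0.9,-0.8,-0.3,0,0],[-0.9,-0.8,-0.25,0,0],[-0.9,-0.8,-0.25,0,0],[-0.9,-0.47,-0.1,0,0],[-0.9,0,0,0,0],[-0.9,0,0,0.5,0],[-0.9,0,0,0.8,0],[-0.9,0,0,0.5,0],[-0.9,0,0,0.24,0],[-0.9,0,0,0,0],[-0.9,0,0,0,0]]}';  python3 go.py .5445 -.276 .228 105
python3 - <<'E'
from workcell import optics
import cv2
c=optics.read_camera("side");cv2.imwrite("pics/s4.png",cv2.resize(c["frame"][220:440,330:550,::-1],(500,500)))
E
```

```text
clock: 16.25
tcp_pos: [0.5452, -0.2761, 0.2302]
orientation: [0.001, -0.13, 0.992, -0.001]
wrist_force: [-1.0, -0.5, -0.8]
finger_gap: 0.0231
grip_force: 29.6
t 16.25 tcp [ 0.5452 -0.2761  0.2302] phi 105.0 gap 0.0231 j6 -0.86
units xyz [0.02 0.01 0.06]
roll units -0.0 after roll xy
```

View pics/s4.png

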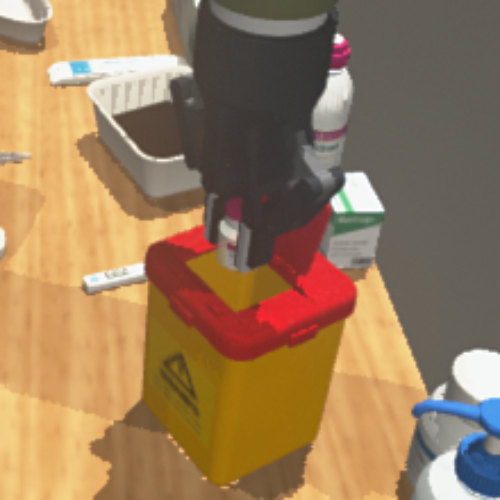

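The magenta vial is at (232,240) in the crop, over the opening. Releasing.

```bash
python3 -m handwheel '{"deltas": [[-0.9,0,0,0,0],[0,0,0,0,0],[0,0,0,0,0],[0,0,0,0,0],[0,0,0,-0.5,0],[-1,0,0,-0.8,0],[-1,0,0,-0.8,0],[-1,0,0,0,0]]}';  
python3 - <<'E'
from h import *
P=cloud(np.load("top0.npz")).reshape(-1,3);S=cloud(np.load("side0.npz")).reshape(-1,3)
B=np.array([.559,-.2725]);a=np.radians(15.2);X=np.array([np.cos(a),np.sin(a)]);Y=np.array([-X[1],X[0]])
for C in(P,S):
    d=C[:,:2]-B; u=np.c_[d@X,d@Y]*1000
    m=(u[:,0]>60)&(u[:,0]<220)&(abs(u[:,1])<110)&(C[:,2]>.03)
    print(m.sum(),[ (k,u[m&(C[:,2]>k)].min(0).round().tolist(),u[m&(C[:,2]>k)].max(0).round().tolist()) for k in(.03,.08,.12,.14,.16) if (m&(C[:,2]>k)).any()])
for bx in(62,8): print(bx,(B+X*bx/1000).round(4))
E
python3 go.py .6245 -.2547 .30 105
```

```text
clock: 17.3
tcp_pos: [0.5458, -0.2765, 0.3161]
orientation: [0.002, -0.13, 0.991, -0.002]
wrist_force: [0.0, 1.1, -0.3]
finger_gap: -0.0003
grip_force: 0.0
17090 [(0.03, [65.0, -110.0], [220.0, 110.0]), (0.08, [77.0, -110.0], [220.0, 44.0]), (0.12, [130.0, -110.0], [220.0, 44.0]), (0.14, [130.0, -110.0], [220.0, 44.0]), (0.16, [130.0, -110.0], [220.0, 44.0])]
24147 [(0.03, [66.0, -110.0], [220.0, 110.0]), (0.08, [78.0, -110.0], [220.0, 41.0]), (0.12, [131.0, -110.0], [220.0, 41.0]), (0.14, [131.0, -110.0], [220.0, 41.0]), (0.16, [131.0, -110.0], [220.0, 41.0])]
62 [ 0.6188 -0.2562]
8 [ 0.5667 -0.2704]
t 17.3 tcp [ 0.5458 -0.2765  0.3161] phi 105.0 gap -0.0003 j6 -0.86
units xyz [-2.04  0.02  0.41]
roll units -0.0 after roll xy
```

```bash
python3 -m handwheel '{"deltas": [[-1,-0.4,0,0,0],[-1,-0.6,0,0,0],[-1,-0.6,0,0,0],[-1,-0.35,0,0,0],[-1,0,0,0,0],[-1,0,0,0.4,0],[-1,0,0,0.6,0],[-1,0,0,0.45,0],[-1,0,0,0,0]]}'; python3 go.py .6188 -.2562 .258 105
python3 -m handwheel '{"deltas": [[-1,0.2,0,0,0],[-1,0.2,0,0,0],[-1,0.2,0,0,0],[-1,0.2,0,0,0],[-1,0.2,0,0,0],[-1,0.2,0,0,0],[-1,0.2,0,0,0],[-1,0.15,0,0,0],[-1,0,0,0,0]]}';python3 go.py .553 -.274 .22 105
python3 - <<'E'
from workcell import optics
import cv2
c=optics.read_camera("side");cv2.imwrite("pics/s5.png",cv2.resize(c["frame"][220:440,330:550,::-1],(500,500)))
E
```

```text
clock: 18.42
tcp_pos: [0.6189, -0.2551, 0.2526]
orientation: [-0.002, -0.13, 0.991, 0.001]
wrist_force: [-0.7, 0.6, -0.4]
finger_gap: -0.0
grip_force: 0.0
t 18.43 tcp [ 0.6189 -0.2551  0.2526] phi 105.0 gap -0.0 j6 -0.77
units xyz [ 0.01 -0.02 -0.14]
roll units -0.0 after roll xy
clock: 19.55
tcp_pos: [0.5596, -0.2718, 0.2551]
orientation: [-0.0, -0.13, 0.992, 0.0]
wrist_force: [0.2, -0.3, -0.1]
finger_gap: 0.0001
grip_force: 0.0
t 19.55 tcp [ 0.5596 -0.2718  0.2551] phi 104.9 gap 0.0001 j6 -0.84
units xyz [ 0.17 -0.01  0.88]
roll units -0.01 after roll xy
```

View pics/s5.png

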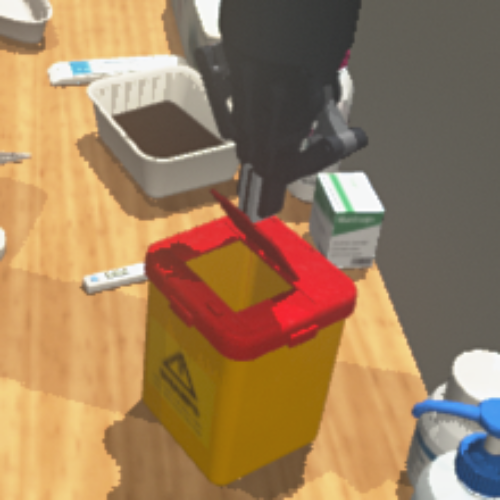

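The flap, at (255,235) in the crop, is past upright and leaning forward, with the fingers behind it. I'll carry on forward and down.

```bash
python3 -m handwheel '{"deltas": [[-1,0.2,0,0.1,0],[-1,0.2,0,0.15,0],[-1,0.15,0,0.2,0],[-1,0,0,0.2,0],[-1,0,0,0.15,0],[-1,0,0,0.1,0],[-1,0,0,0,0]]}'
python3 -m handwheel '{"deltas": [[-1,0,0,0.07,0],[-1,0,0,0,0]]}';python3 go.py .55 -.275 .216 105
python3 - <<'E'
from workcell import optics
import cv2
c=optics.read_camera("side");cv2.imwrite("pics/s6.png",cv2.resize(c["frame"][220:440,330:550,::-1],(500,500)))
E
```

```text
clock: 20.48
tcp_pos: [0.539, -0.2772, 0.2184]
orientation: [-0.0, -0.13, 0.991, 0.0]
wrist_force: [0.3, 0.1, 0.6]
finger_gap: -0.0006
grip_force: 0.0
clock: 20.72
tcp_pos: [0.5391, -0.2773, 0.2161]
orientation: [-0.0, -0.13, 0.991, 0.0]
wrist_force: [0.1, 0.1, -0.5]
finger_gap: -0.0002
grip_force: 0.0
t 20.73 tcp [ 0.5391 -0.2773  0.2161] phi 105.0 gap -0.0002 j6 -0.87
units xyz [-0.28 -0.02  0.  ]
roll units -0.0 after roll xy
```

View pics/s6.png

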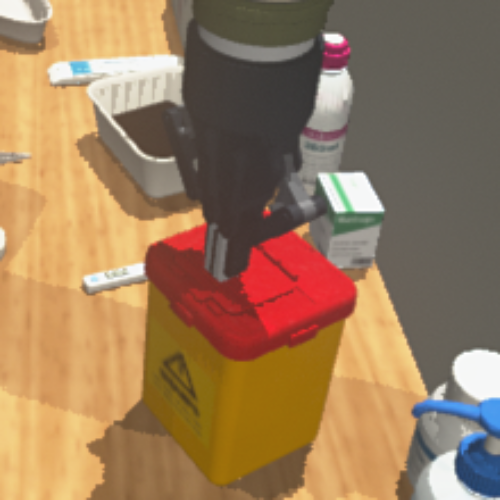

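The flap now lies almost flat on the lid. I'll press until the wrist feels it.

```bash
for i in 1 2; do :; done; python3 -m handwheel '{"deltas": [[-1,0,0,0.04,0],[-1,0,0,0.03,0],[-1,0,0,0,0]]}'
```

```text
clock: 21.15
tcp_pos: [0.5392, -0.2774, 0.2147]
orientation: [0.001, -0.13, 0.991, -0.0]
wrist_force: [-2.1, 0.4, 5.8]
finger_gap: 0.0001
grip_force: 3.1
```

```bash
python3 -m handwheel '{"deltas": [[-1,0,0,0.05,0],[-1,0,0,0,0],[-1,0,0,-0.4,0],[-1,0,0,-0.6,0],[-1,0,0,-0.3,0],[-1,0,0,0,0]]}'; python3 go.py .432 .0654 .20 86.7
```

```text
clock: 21.9
tcp_pos: [0.5396, -0.2777, 0.2645]
orientation: [0.001, -0.13, 0.991, -0.001]
wrist_force: [0.6, -0.3, -0.4]
finger_gap: 0.0
grip_force: 0.0
t 21.9 tcp [ 0.5396 -0.2777  0.2645] phi 105.0 gap 0.0 j6 -0.87
units xyz [0.38 8.98 1.6 ]
roll units 1.83 after roll xy
```

```bash
python3 -m handwheel '{"deltas": [[-1,0,0.4,0,0],[-1,0.04,0.8,0,0],[-1,0.04,0.9,0,0],[-1,0.04,0.9,0,0],[-1,0.04,0.9,0,0],[-1,0.04,0.9,0,0],[-1,0.04,0.9,0,0],[0.2,0.04,0.9,0,0],[0.2,0.04,0.9,0,0],[0.2,0.04,0.8,0,0],[0.2,0.02,0.68,0,0],[0.2,0,0,0.8,0.9],[0.2,0,0,0.8,0.93],[0.2,0,0,0,0]]}'; python3 go.py .432 .0654 .077 86.7
python3 - <<'E'
from workcell import optics
import cv2
from h import *
c=optics.read_camera("side");P=cloud(c)
Z=P[...,2];m=((Z>.004)&(Z<.02)&(abs(P[...,0]-.432)<.085)&(abs(P[...,1]-.065)<.03)).astype(np.uint8)
k,l,st,ce=cv2.connectedComponentsWithStats(m)
for i in range(1,k):
    if st[i,4]>15: print(st[i,4],rect(P[l==i]),P[l==i][:,2].max())
c=optics.read_camera("top");P=cloud(c);F=c["frame"]; h=cv2.cvtColor(F,cv2.COLOR_RGB2HSV)
m=(P[...,2]>.0)&(P[...,2]<.03)&(h[...,1]<60)&(abs(P[...,0]-.432)<.085)&(abs(P[...,1]-.065)<.03); print("top",m.sum(),rect(P[m]))
S=optics.read_camera("side")["frame"];L=optics.read_camera("side")
cv2.imwrite("pics/s7.png",np.hstack([cv2.resize(S[200:400,210:410,::-1],(400,400)),cv2.resize(F[200:320,260:380,::-1],(400,400))]))
E
```

```text
clock: 23.65
tcp_pos: [0.4284, 0.0664, 0.1969]
orientation: [-0.003, 0.028, 1.0, 0.0]
wrist_force: [-0.3, 0.4, -0.0]
finger_gap: 0.0515
grip_force: 0.0
t 23.65 tcp [0.4284 0.0664 0.1969] phi 86.8 gap 0.0515 j6 0.02
units xyz [-0.11 -0.02  3.  ]
roll units 0.01 after roll xy
242 [426.4  67.  116.5  23.7  -8.8] 0.0130795121766063
top 0 [0. 0. 0. 0. 0.]
```

View pics/s7.png

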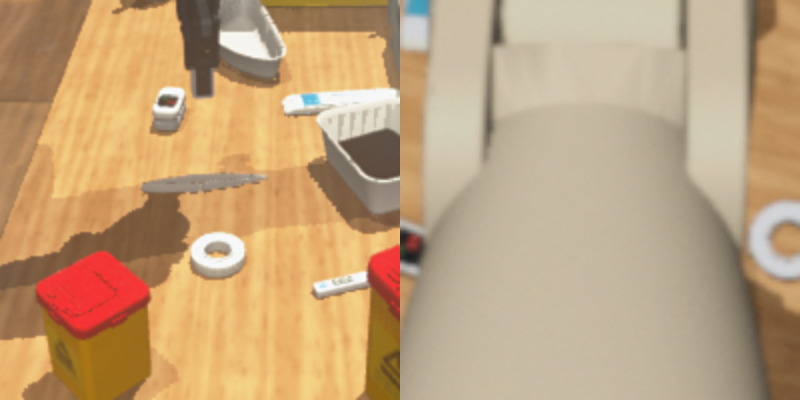

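The forceps lie undisturbed at about (205,185) in the left crop, in line with the gripper above. The arm blocks the top view.

```bash
python3 -m handwheel '{"deltas": [[0.1,-0.05,-0.01,0.6,0],[0,0,0,0.7,0],[0,0,0,0.7,0],[0,0,0,0.6,0],[0,0,0,0.3,0],[0,0,0,0.12,0],[0,0,0,0,0],[-1,0,0,0,0],[-1,0,0,0,0],[-1,0,0,0,0],[-1,0,0,0,0],[-1,0,0,0,0],[-1,0,0,0,0]]}' 30;python3 -m handwheel '{"deltas": [[-1,0,0,-0.3,0],[-1,0,0,-0.7,0],[-1,0,0,-0.7,0],[-1,0,0,-0.7,0],[-1,0,0,-0.5,0],[-1,0,0,0,0]]}'; python3 go.py .545 .363 .20 0
python3 - <<'E'
from workcell import optics
import cv2
S=optics.read_camera("side")["frame"]
cv2.imwrite("pics/s8.png",cv2.resize(S[140:340,200:400,::-1],(500,500)))
E
```

```text
clock: 25.48
tcp_pos: [0.4342, 0.0652, 0.0795]
orientation: [0.001, 0.029, 1.0, -0.0]
wrist_force: [-0.5, -0.2, 6.1]
finger_gap: 0.0158
grip_force: 29.5
clock: 26.22
tcp_pos: [0.4346, 0.0652, 0.1965]
orientation: [0.002, 0.029, 1.0, 0.0]
wrist_force: [0.7, 0.3, -0.9]
finger_gap: 0.0156
grip_force: 29.3
t 26.23 tcp [0.4346 0.0652 0.1965] phi 86.7 gap 0.0156 j6 0.02
units xyz [-2.32  7.59 -0.08]
roll units 8.67 after roll xy
```

View pics/s8.png

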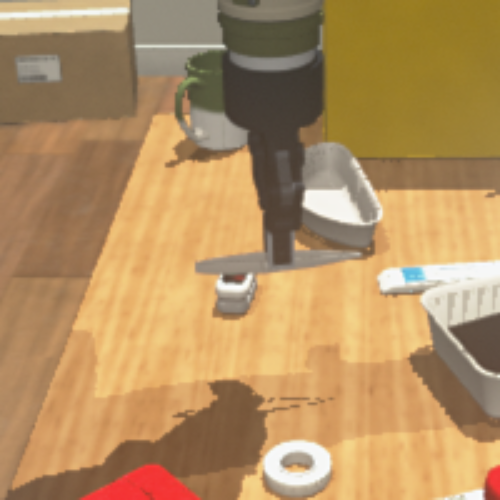

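```bash
python3 -m handwheel '{"deltas": [[-1,0,0.4,0,0],[-1,-0.2,0.8,0,0],[-1,-0.25,0.8,0,0],[-1,-0.25,0.8,0,0],[-1,-0.25,0.8,0,0],[-1,-0.25,0.8,0,0],[-1,-0.25,0.8,0,0],[-1,-0.25,0.8,0,0],[-1,-0.25,0.8,0,0],[-1,-0.25,0.6,0,0],[-1,-0.24,0.19,0,0],[-1,0,0,0,0.9],[-1,0,0,0,0.9],[-1,0,0,0,0.9],[-1,0,0,0,0.9],[-1,0,0,0,0.9],[-1,0,0,0,0.9],[-1,0,0,0,0.9],[-1,0,0,0,0.9],[-1,0,0,0,0.9]]}'; python3 -m handwheel '{"deltas": [[-1,0,0,0,0.57],[-1,0,0,0,0]]}' ; python3 go.py .549 .363 .1 0
python3 - <<'E'
from workcell import optics
from h import *
for n,c in(("top0",np.load("top0.npz")),("side0",np.load("side0.npz")),("side",optics.read_camera("side"))):
    P=cloud(c).reshape(-1,3);f=c["frame"].reshape(-1,3).astype(int);gray=(f.max(1)-f.min(1))<45
    print(n)
    for y in(-80,-68,-50,-25,0,25,50,68,80):
        s=P[gray&(abs(P[:,1]*1000-363-y)<5)&(abs(P[:,0]-.543)<.06)]
        fl=s[s[:,2]<.010][:,0]; w=s[s[:,2]>.02][:,0]
        if len(fl): print(y,"floor",np.percentile(fl,[3,97]).round(3),"rim",(w.min().round(3),w.max().round(3)) if len(w) else "",len(fl))
    if n=="side":
        q=P[(P[:,2]>.08)&(P[:,2]<.16)&(abs(P[:,0]-.549)<.04)&(abs(P[:,1]-.363)<.1)]; print("forc",rect(q) if len(q) else 0)
        cv2.imwrite("pics/s9.png",cv2.resize(c["frame"][100:300,230:430,::-1],(500,500)))
E
```

```text
clock: 28.78
tcp_pos: [0.5474, 0.3635, 0.1928]
orientation: [-0.001, 0.673, 0.74, -0.001]
wrist_force: [-0.2, -0.2, -0.6]
finger_gap: 0.0154
grip_force: 29.3
clock: 29.02
tcp_pos: [0.5475, 0.3633, 0.1931]
orientation: [-0.001, 0.707, 0.708, -0.001]
wrist_force: [1.0, 0.5, -1.0]
finger_gap: 0.0158
grip_force: 29.3
t 29.02 tcp [0.5475 0.3633 0.1931] phi 0.1 gap 0.0158 j6 2.03
units xyz [-0.01  0.04  2.33]
roll units 0.01 after roll xy
top0
-80 floor [0.538 0.572] rim (np.float64(0.527), np.float64(0.584)) 53
-68 floor [0.529 0.575] rim (np.float64(0.516), np.float64(0.585)) 74
-50 floor [0.519 0.576] rim (np.float64(0.507), np.float64(0.587)) 100
-25 floor [0.511 0.576] rim (np.float64(0.5), np.float64(0.587)) 120
0 floor [0.511 0.578] rim (np.float64(0.498), np.float64(0.588)) 129
25 floor [0.51  0.576] rim (np.float64(0.501), np.float64(0.588)) 120
50 floor [0.521 0.596] rim (np.float64(0.51), np.float64(0.588)) 106
68 floor [0.521 0.576] rim (np.float64(0.52), np.float64(0.588)) 79
80 floor [0.539 0.575] rim (np.float64(0.529), np.float64(0.585)) 57
side0
-80 floor [0.539 0.571] rim
[... 556 characters left out ...]
float64(0.532), np.float64(0.585)) 38
side
-80 floor [0.538 0.564] rim (np.float64(0.501), np.float64(0.585)) 19
-68 floor [0.529 0.54 ] rim (np.float64(0.495), np.float64(0.585)) 10
-50 floor [0.518 0.526] rim (np.float64(0.483), np.float64(0.585)) 7
-25 floor [0.51  0.579] rim (np.float64(0.485), np.float64(0.603)) 20
0 floor [0.528 0.578] rim (np.float64(0.483), np.float64(0.602)) 27
25 floor [0.523 0.578] rim (np.float64(0.49), np.float64(0.588)) 34
50 floor [0.525 0.58 ] rim (np.float64(0.514), np.float64(0.59)) 34
68 floor [0.534 0.578] rim (np.float64(0.522), np.float64(0.586)) 38
80 floor [0.548 0.575] rim (np.float64(0.534), np.float64(0.584)) 30
forc [550.4 350.7  98.2  41.7 -71.9]
```

View pics/s9.png

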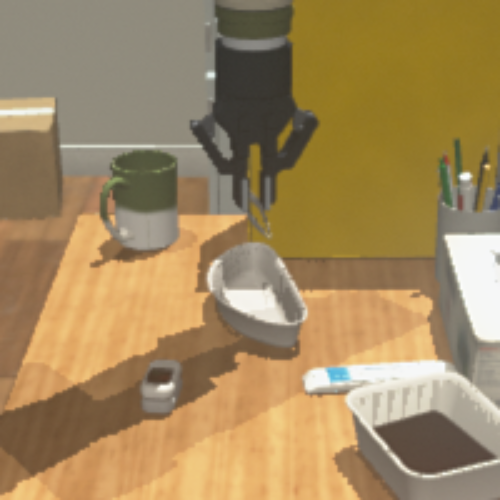

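The forceps, at (258,215) in the crop, are held along the kidney dish's long axis and above its middle (258,290). I'll lower them, stopping about 5 mm above the floor, and open slightly.

```bash
python3 -m handwheel '{"deltas": [[-1,0,-0.04,0.4,0],[-1,0,0,0.6,0],[-1,0,0,0.6,0],[-1,0,0,0.5,0],[-1,0,0,0.3,0],[-1,0,0,0.2,0],[-1,0,0,0,0],[-1,0,0,0,0]]}'; python3 go.py .546 .363 .088 0
```

```text
clock: 30.08
tcp_pos: [0.5475, 0.3629, 0.0915]
orientation: [0.0, 0.707, 0.707, 0.001]
wrist_force: [0.2, 0.6, -0.7]
finger_gap: 0.0155
grip_force: 29.3
t 30.07 tcp [0.5475 0.3629 0.0915] phi -0.0 gap 0.0155 j6 2.03
units xyz [ 0.   -0.04  0.09]
roll units -0.0 after roll xy
```

```bash
python3 -m handwheel '{"deltas": [[-1,0,-0.04,0.08,0],[-1,0,0,0,0],[-0.4,0,0,0,0],[-0.4,0,0,0,0],[-0.4,0,0,0,0],[-0.4,0,0,-0.2,0],[-0.4,0,0,-0.6,0],[-0.4,0,0,-0.8,0],[-0.4,0,0,-0.8,0],[-0.4,0,0,-0.5,0],[0.4,0,0,0,0]]}'; python3 go.py .423 -.0517 .21 0
python3 - <<'E'
from workcell import optics
from h import *
c=optics.read_camera("side");cv2.imwrite("pics/s10.png",cv2.resize(c["frame"][160:280,270:390,::-1],(500,500)))
E
```

```text
clock: 31.45
tcp_pos: [0.5465, 0.3632, 0.2062]
orientation: [0.001, 0.707, 0.707, 0.002]
wrist_force: [0.4, -1.2, -0.2]
finger_gap: 0.0425
grip_force: 0.0
t 31.45 tcp [0.5465 0.3632 0.2062] phi -0.0 gap 0.0425 j6 2.04
units xyz [-10.37  -3.08  -0.13]
roll units -0.0 after roll xy
```

View pics/s10.png

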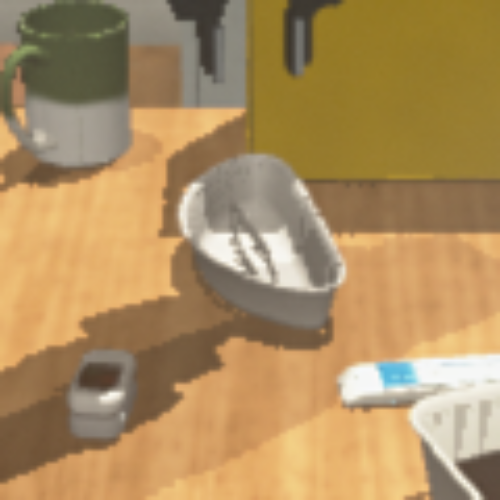

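The forceps lie on the kidney dish floor at (255,245) in the crop. Next is the tape.

```bash
python3 -m handwheel '{"deltas": [[0.7,-0.4,-0.1,0,0],[0.7,-0.8,-0.25,0,0],[0.7,-0.9,-0.27,0,0],[0.7,-0.9,-0.27,0,0],[0.7,-0.9,-0.27,0,0],[0.7,-0.9,-0.27,0,0],[0.7,-0.9,-0.27,0,0],[0.7,-0.9,-0.27,0,0],[0.7,-0.9,-0.27,0,0],[0.7,-0.9,-0.27,0,0],[0.7,-0.9,-0.27,0,0],[0.7,-0.7,-0.2,0,0],[0.7,-0.37,-0.17,0,0],[0.7,0,0,0.7,-0.8],[0.7,0,0,0.7,0],[0.7,0,0,0,0]]}'; python3 go.py .423 -.0517 .073 8
```

```text
clock: 33.5
tcp_pos: [0.416, -0.0517, 0.145]
orientation: [-0.003, 0.657, 0.754, -0.001]
wrist_force: [0.1, 0.2, 0.2]
finger_gap: 0.0724
grip_force: 0.0
t 33.5 tcp [ 0.416  -0.0517  0.145 ] phi 7.9 gap 0.0724 j6 1.12
units xyz [-0.03  0.18  1.8 ]
roll units -0.01 after roll xy
```

```bash
python3 -m handwheel '{"deltas": [[0.7,-0.03,0.15,0.3,0],[0.7,0,0,0.5,0],[0.7,0,0,0.5,0],[0.7,0,0,0.3,0],[0.7,0,0,0.1,0],[0.7,0,0,0,0]]}'; python3 go.py .423 -.0517 .073 8;  python3 -m handwheel '{"deltas": [[0.7,0,0,0.05,0],[-0.5,0,0,0,0],[-0.5,0,0,0,0],[-0.5,0,0,0,0],[-0.5,0,0,0,0],[-0.5,0,0,0,0]]}' 30
```

```text
clock: 34.25
tcp_pos: [0.4256, -0.0525, 0.0797]
orientation: [0.0, 0.656, 0.755, 0.0]
wrist_force: [-0.1, -0.3, -0.2]
finger_gap: 0.0726
grip_force: 0.0
t 34.25 tcp [ 0.4256 -0.0525  0.0797] phi 8.0 gap 0.0726 j6 1.12
units xyz [ 0.03 -0.06  0.17]
roll units -0.0 after roll xy
clock: 35.0
tcp_pos: [0.4254, -0.0525, 0.0782]
orientation: [0.0, 0.656, 0.755, 0.0]
wrist_force: [-1.7, 0.4, 5.2]
finger_gap: 0.0497
grip_force: 30.0
```

```bash
python3 -m handwheel '{"deltas": [[0.7,0,0,0,0],[0.7,0,0,0,0],[0.7,0,0,0.1,0],[0.7,0,0,0.05,0],[0.7,0,0,0,0],[-0.5,0,0,0,0],[-0.5,0,0,0,0],[-0.5,0,0,0,0],[-0.5,0,0,0,0],[-0.5,0,0,0,0]]}' 30;  python3 -m handwheel '{"deltas": [[-0.5,0,0,-0.3,0],[-0.5,0,0,-0.6,0],[-0.5,0,0,-0.8,0],[-0.5,0,0,-0.6,0],[-0.5,0,0,-0.2,0],[-0.5,0,0,0,0]]}'; python3 go.py .6325 .0029 .18 8
python3 - <<'E'
from workcell import optics
from h import *
c=optics.read_camera("side");cv2.imwrite("pics/s11.png",cv2.resize(c["frame"][200:400,250:450,::-1],(500,500)))
P=cloud(c);p=P[(P[...,2]>.03)&(P[...,2]<.065)&(abs(P[...,0]-.628)<.1)&(abs(P[...,1]-.036)<.1)];print(rect(p))
E
```

```text
clock: 36.25
tcp_pos: [0.4253, -0.0524, 0.0717]
orientation: [0.0, 0.656, 0.755, 0.0]
wrist_force: [-2.1, -0.2, 5.5]
finger_gap: 0.05
grip_force: 31.0
clock: 37.0
tcp_pos: [0.4255, -0.0525, 0.1718]
orientation: [0.0, 0.656, 0.755, 0.0]
wrist_force: [0.5, 0.9, -0.7]
finger_gap: 0.0502
grip_force: 31.5
t 37.0 tcp [ 0.4255 -0.0525  0.1718] phi 8.0 gap 0.0502 j6 1.12
units xyz [ 0.65  5.32 -0.2 ]
roll units -0.0 after roll xy
[645.6  35.4 197.6 164.6  90. ]
```

View pics/s11.png

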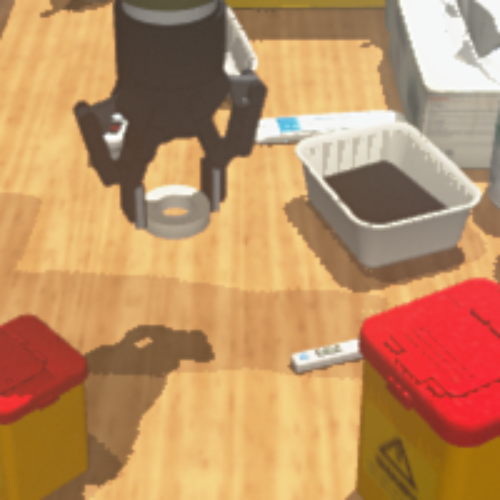

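The tape is held level at (175,212) in the crop, the white dish is clear at (390,195), and the sharps flap has stayed shut.

```bash
python3 -m handwheel '{"deltas": [[-0.5,0.05,0.4,0,0],[-0.5,0.1,0.8,0,0],[-0.5,0.1,0.8,0,0],[-0.5,0.1,0.8,0,0],[-0.5,0.1,0.8,0,0],[-0.5,0.1,0.8,0,0],[-0.5,0.1,0.6,0,0],[-0.5,0,0.32,0,0],[-0.5,0,0,0.4,0],[-0.5,0,0,0.4,0],[-0.5,0,0,0,0],[-0.5,0,0,0,0]]}' ; python3 go.py .6325 .0029 .085 7.9
```

```text
clock: 38.55
tcp_pos: [0.6319, 0.0026, 0.1394]
orientation: [-0.0, 0.656, 0.754, -0.0]
wrist_force: [0.6, 0.5, -0.0]
finger_gap: 0.0503
grip_force: 31.5
t 38.55 tcp [0.6319 0.0026 0.1394] phi 7.9 gap 0.0503 j6 1.31
units xyz [0.01 0.02 1.36]
roll units 0.0 after roll xy
```

```bash
python3 -m handwheel '{"deltas": [[-0.5,0.01,0.02,0.3,0],[-0.5,0,0,0.4,0],[-0.5,0,0,0.35,0],[-0.5,0,0,0.25,0],[-0.5,0,0,0.03,0],[-0.5,0,0,0,0],[-0.5,0,0,0,0],[0.38,0,0,0,0],[0.38,0,0,0,0],[0.38,0,0,0,0],[0.38,0,0,-0.3,0],[0.38,0,0,-0.6,0],[0.38,0,0,-0.8,0],[0.38,0,0,-0.8,0],[0.38,0,0,-0.3,0],[0.38,0,0,0,0]]}' ; python3 go.py .4196 .2104 .18 -21.1
python3 - <<'E'
from workcell import optics
from h import *
c=optics.read_camera("side");cv2.imwrite("pics/s12.png",cv2.resize(c["frame"][200:340,300:460,::-1],(640,560)))
E
```

```text
clock: 40.55
tcp_pos: [0.6337, 0.0033, 0.1993]
orientation: [0.001, 0.656, 0.755, 0.001]
wrist_force: [-1.0, -0.0, 0.1]
finger_gap: 0.0589
grip_force: 0.0
t 40.55 tcp [0.6337 0.0033 0.1993] phi 8.0 gap 0.0589 j6 1.31
units xyz [ 5.87 -4.58  0.47]
roll units 2.91 after roll xy
```

View pics/s12.png

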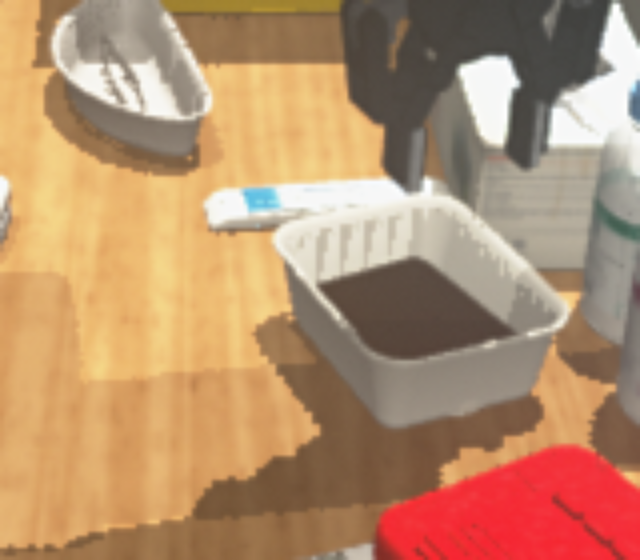

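That makes 15 pictures viewed, one over the limit of 14, so I'll check numerically from here. The last crop shows the dish upright, with the tape's spot hidden behind its near wall and no tape on the desk around it.

```bash
python3 -m handwheel '{"deltas": [[0.38,0.3,-0.2,0,0],[0.38,0.7,-0.5,0,0],[0.38,0.8,-0.6,0,0],[0.38,0.8,-0.65,0,0],[0.38,0.8,-0.65,0,0],[0.38,0.8,-0.65,0,0],[0.38,0.8,-0.65,0,0],[0.38,0.6,-0.45,0,0],[0.38,0.27,-0.23,0,0],[0.38,0,0,0.4,0.95],[0.38,0,0,0.6,0.95],[0.38,0,0,0.5,0.95],[0.38,0,0,0,0.06],[0.38,0,0,0,0]]}' ; python3 go.py .4196 .2104 .08 -21.1
python3 - <<'E'
from workcell import optics
from h import *
c=optics.read_camera("top");P=cloud(c);B=np.array([.628,.0356]);a=np.radians(7.9);X=np.array([np.cos(a),np.sin(a)]);Y=np.array([-X[1],X[0]])
d=P[...,:2]-B;u=np.stack([d@X,d@Y],-1)*1000;br=c["frame"].min(-1)
ins=(abs(u[...,0])<47)&(abs(u[...,1])<60); t=ins&(br>110)&(P[...,2]>.008)&(P[...,2]<.03)
print("tape?",t.sum(),rect(np.c_[u[t],u[t][:,0]]/1000) if t.any() else 0,np.median(P[t][:,2]) if t.any() else 0, "inside px",ins.sum())
rim=(P[...,2]>.045)&(P[...,2]<.065)&(abs(u[...,0])<75)&(abs(u[...,1])<90);print("rim",rim.sum(),rect(P[rim]))
E
```

```text
clock: 42.35
tcp_pos: [0.4195, 0.2104, 0.1386]
orientation: [0.0, 0.824, 0.566, 0.0]
wrist_force: [0.1, 0.2, 0.3]
finger_gap: 0.0587
grip_force: 0.0
t 42.35 tcp [0.4195 0.2104 0.1386] phi -21.0 gap 0.0587 j6 2.23
units xyz [0.   0.   1.47]
roll units 0.01 after roll xy
tape? 228 [ 1.000e+00 -1.000e-01  1.198e+02  9.190e+01 -9.000e+01] 0.017730136338861224 inside px 1992
rim 669 [635.   36.6 144.3 134.5 -82.7]
```

```bash
python3 -m handwheel '{"deltas": [[0.38,0,0,0.4,0],[0.38,0,0,0.5,0],[0.38,0,0,0.4,0],[0.38,0,0,0.2,0],[0.38,0,0,0,0],[-0.7,0,0,0,0],[-0.7,0,0,0,0],[-0.7,0,0,0,0],[-0.7,0,0,0,0],[-0.7,0,0,0,0],[-0.7,0,0,0,0]]}' 30;  python3 -m handwheel '{"deltas": [[-0.7,0,0,-0.3,0],[-0.7,0,0,-0.6,0],[-0.7,0,0,-0.8,0],[-0.7,0,0,-0.8,0],[-0.7,0,0,-0.4,-0.95],[-0.7,0,0,0,-0.95],[-0.7,0,0,0,-0.95],[-0.7,0,0,0,0]]}'; python3 go.py .624 .0643 .18 7.9
python3 - <<'E'
from workcell import optics
from h import *
c=optics.read_camera("top");P=cloud(c);B=np.array([.628,.0356]);a=np.radians(7.9);X=np.array([np.cos(a),np.sin(a)]);Y=np.array([-X[1],X[0]])
d=P[...,:2]-B;u=np.stack([d@X,d@Y],-1)*1000;br=c["frame"].min(-1);Z=P[...,2]
near=(abs(u[...,0])<95)&(abs(u[...,1])<95)
k,l,st,ce=cv2.connectedComponentsWithStats((near&(Z>.03)&(Z<.07)).astype(np.uint8))
for i in range(1,k):
    if st[i,4]>60: print("rim",st[i,4],rect(P[l==i]))
for lo,hi in((.010,.022),):
    m=near&(br>100)&(Z>lo)&(Z<hi)&(abs(u[...,0])<60)
    k,l,st,ce=cv2.connectedComponentsWithStats(m.astype(np.uint8))
    for i in range(1,k):
        if st[i,4]>25: q=u[l==i];print("low",st[i,4],q.min(0).round(),q.max(0).round(),q.mean(0).round(),rect(P[l==i]))
E
```

```text
clock: 43.78
tcp_pos: [0.4198, 0.2106, 0.0792]
orientation: [0.0, 0.825, 0.566, 0.001]
wrist_force: [-0.4, 0.0, 5.8]
finger_gap: 0.0305
grip_force: 30.1
clock: 44.78
tcp_pos: [0.4191, 0.2104, 0.1949]
orientation: [0.0, 0.661, 0.751, 0.0]
wrist_force: [0.0, -0.3, 0.2]
finger_gap: 0.0309
grip_force: 29.9
t 44.77 tcp [0.4191 0.2104 0.1949] phi 7.3 gap 0.0309 j6 1.74
units xyz [-4.27  4.62  0.37]
roll units -0.06 after roll xy
rim 110 [720.1 -28.5  40.3   6.8  70.1]
rim 124 [698.8 118.8  42.   18.8 -72.1]
rim 981 [627.8  35.7 144.  119.  -82.3]
low 99 [-13. -25.] [48. 60.] [36. 33.] [658.8  70.3 104.8  44.2 -46.4]
low 76 [-44. -61.] [ 47. -47.] [  6. -58.] [637.9 -20.2  90.9  12.4  12.7]
```

```bash
python3 - <<'E'
from workcell import optics
from h import *
c=optics.read_camera("top");P=cloud(c);c0=np.load("top0.npz");Z=P[...,2]
g=c["frame"].min(-1).astype(int)
np.set_printoptions(linewidth=250)
print(g[150:214:3,300:374:3]);print((Z[150:214:3,300:374:3]*1000).round().astype(int))
E
```

```text
[[ 85  76  66  61  60  59  86 100 103 105  94  65  56  56  56  60  56  57  73 106  69  74  90  78  63]
 [ 82  84  62  61  56  61  91 106 108 110 110 106  86  85 101 126 135 170 172 176 126  60  67  67  65]
 [ 80  80  61  56  61  69 116 131 149 168 174 168 173 167 156 150 142 144 133 151 176 143  64  60  64]
 [ 67  68  89 161 166 169 164 154 153 139 135 140 126 127 123 121 123 121 120 151 158 183 108  83  66]
 [ 64  80 171 141 127 135 122 120 121 118 118 118 118 120 117 115 111 110 116 152 169 184 125 105 102]
 [ 68 149 140 117 119 119 116 118 118 117 117 117 107  92  69  43  32  22  78 153 168 181 147 109 108]
 [109 165 124 111 116 116 114 112 105  82  63  36  28  25  29  25  25  28  56 169 168 178 162  99  98]
 [109 170 124 106 112  86  60  32  32  30  25  25  29  23  28  27  25  23  28 159 166 175 174  97  98]
 [114 157 140 100  42  25  25  29  25  17  25  29  23  23  26  28  29  27  20 151 167 171 185  98 100]
 [105 142 148 116  30  29  22  23  31  26  27  25  19  26  30  29  26  22  24 110 182 172 188  98 100]
 [113 130 155 123  51  26  26  22  30  26  20  25  28  24  20  26  25 
[... 12231 characters left out ...]
                   1                    0
                    -2                   -1                    2]
 [                   1                    3                    0                   -1                    1                    2                    4                   -1                    2                   -1                    4
                     2                    0                   -1                   -2                   -2                    2                    1                    0                    4                    1                   -1
                     0                    4                   -2]]<stdin>:6: RuntimeWarning: invalid value encountered in cast
```

```bash
python3 - <<'E'
from workcell import optics
from h import *
for n in("top","side"):
    c=optics.read_camera(n);P=cloud(c);c0=np.load(n+"0.npz");P0=cloud(c0)
    if n=="top": b=(P0[165:205,315:360,2]);g=c0["frame"][165:205,315:360].min(-1);print("black height at start",np.nanmedian(b[g<40]))
    df=np.abs(c["frame"].astype(int)-c0["frame"]).max(-1)>40
    m=df&(P[...,2]<.08)&(P[...,2]>-.1)&(c["frame"].min(-1)>110)
    k,l,st,ce=cv2.connectedComponentsWithStats(m.astype(np.uint8))
    for i in range(1,k):
        if st[i,4]>25: print(n,"new bright",st[i],np.nanmedian(P[l==i],0).round(3))
E
python3 go.py .624 .0643 .18 7.9
```

```text
black height at start 0.0271971727440109
top new bright [ 314  396   61   33 1054] [0.128 0.037 0.001]
top new bright [319 432   8  15  35] [0.068 0.068 0.017]
top new bright [383 439  21  18 140] [ 0.045 -0.077  0.014]
top new bright [416 468   7  11  31] [-0.01  -0.138  0.   ]
top new bright [424 472   5   8  26] [-0.016 -0.149  0.001]
side new bright [175  56  10   5  38] [0.073 2.829 0.068]
side new bright [177  56  21  29 387] [ 0.117  2.824 -0.027]
side new bright [325 215   7  12  28] [0.54  0.367 0.009]
side new bright [330 216   6  12  28] [0.554 0.373 0.006]
side new bright [286 243  17  19 213] [ 0.425  0.247 -0.001]
side new bright [314 286  19  10 100] [ 0.458  0.069 -0.001]
side new bright [336 287   7   5  26] [ 0.493  0.068 -0.001]
side new bright [305 290   9   7  33] [ 0.429  0.064 -0.001]
side new bright [455 290  14  19 159] [ 0.721 -0.056  0.017]
side new bright [439 294  15  18 111] [ 0.696 -0.035 -0.001]
side new bright [143 306  35  48 911] [ 0.127  0.032 -0.001]
side new bright [ 23 311   8  14  27] [-0.144  0.119 -0.001]
side new bright [304 316  24  58 841] [ 0.409 -0.082 -0.001]
side new bright [ 10 331  19  25 314] [-0.133  0.037 -0.001]
side new bright [ 97 357  25  23 166] [ 0.045 -0.079  0.012]
side new bright [ 96 384   9   8  31] [ 0.032 -0.11  -0.001]
side new bright [ 90 388   8  12  35] [ 0.024 -0.126 -0.001]
side new bright [286 401   9  21  86] [ 0.337 -0.229 -0.001]
side new bright [  0 402  72  22 843] [-0.062 -0.143 -0.001]
side new bright [296 403   6  32  81] [ 0.348 -0.256 -0.001]
side new bright [283 428   7   9  40] [ 0.325 -0.273 -0.001]
t 44.98 tcp [0.4192 0.2104 0.1944] phi 7.3 gap 0.0305 j6 1.74
units xyz [-4.27  4.62  0.36]
roll units -0.06 after roll xy
```

```bash
python3 -m handwheel '{"deltas": [[-0.7,-0.3,0.3,0,-0.06],[-0.7,-0.6,0.65,0,0],[-0.7,-0.65,0.7,0,0],[-0.7,-0.65,0.7,0,0],[-0.7,-0.65,0.7,0,0],[-0.7,-0.65,0.7,0,0],[-0.7,-0.47,0.5,0,0],[-0.7,-0.3,0.37,0,0],[-0.7,0,0,0.5,0],[-0.7,0,0,0.5,0],[-0.7,0,0,0,0],[-0.7,0,0,0,0]]}'; python3 go.py .6238 .0645 .086 7.8
python3 - <<'E'
from workcell import optics
from h import *
c=optics.read_camera("top");P=cloud(c)
for (x,y) in((.721,-.056),(.696,-.035)):
    m=np.hypot(P[...,0]-x,P[...,1]-y)<.025; z=P[m][:,2];print(m.sum(),np.nanpercentile(z,[10,50,90]).round(3),c["frame"][m].mean(0).round())
E
```

```text
clock: 46.48
tcp_pos: [0.626, 0.0668, 0.1548]
orientation: [0.0, 0.656, 0.754, 0.0]
wrist_force: [0.2, 1.0, 0.4]
finger_gap: 0.0306
grip_force: 29.9
t 46.48 tcp [0.626  0.0668 0.1548] phi 7.9 gap 0.0306 j6 1.41
units xyz [-0.05 -0.06  1.72]
roll units 0.01 after roll xy
616 [-0.001  0.072  0.132] [120.  99.  88.]
246 [-0.     0.045  0.105] [108.  91.  75.]
```

```bash
python3 -m handwheel '{"deltas": [[-0.7,-0.05,-0.06,0.3,0],[-0.7,0,0,0.4,0],[-0.7,0,0,0.4,0],[-0.7,0,0,0.3,0],[-0.7,0,0,0.2,0],[-0.7,0,0,0,0],[-0.7,0,0,0,0]]}'; python3 go.py .6238 .0645 .085 7.8
```

```text
clock: 47.4
tcp_pos: [0.6241, 0.0645, 0.0907]
orientation: [0.0, 0.656, 0.755, 0.0]
wrist_force: [0.0, -0.6, -1.0]
finger_gap: 0.0305
grip_force: 29.9
t 47.4 tcp [0.6241 0.0645 0.0907] phi 8.0 gap 0.0305 j6 1.41
units xyz [ 0.   -0.01  0.14]
roll units 0.02 after roll xy
```

```bash
python3 -m handwheel '{"deltas": [[-0.7,0,0,0.1,0],[-0.7,0,0,0.04,0],[-0.7,0,0,0,0]]}'; python3 -m handwheel '{"deltas": [[0.1,0,0,0,0],[0.1,0,0,0,0],[0.1,0,0,0,0],[0.1,0,0,-0.3,0],[0.1,0,0,-0.6,0],[0.1,0,0,-0.8,0],[0.1,0,0,-0.8,0],[0.1,0,0,-0.8,0],[0.1,0,0,-0.4,0],[0.1,0,0,0,0]]}'; python3 go.py .40 .15 .24 
```

```text
clock: 47.78
tcp_pos: [0.6236, 0.0645, 0.0846]
orientation: [-0.0, 0.656, 0.755, -0.0]
wrist_force: [0.8, -0.2, -0.4]
finger_gap: 0.0305
grip_force: 29.9
clock: 49.02
tcp_pos: [0.6244, 0.0644, 0.2342]
orientation: [0.001, 0.656, 0.755, 0.001]
wrist_force: [-0.3, 0.6, 0.4]
finger_gap: 0.0472
grip_force: 0.0
t 49.02 tcp [0.6244 0.0644 0.2342] phi 8.0 gap 0.0472 j6 1.41
units xyz [ 2.9  -5.26 -0.16]
```

```bash
python3 -m handwheel '{"deltas": [[0.1,0.3,-0.3,0,0],[0.1,0.6,-0.55,0,0],[0.1,0.65,-0.6,0,0],[0.1,0.65,-0.6,0,0],[0.1,0.65,-0.6,0,0],[0.1,0.65,-0.6,0,0],[0.1,0.65,-0.6,0,0],[0.1,0.65,-0.6,0,0],[0.1,0.4,-0.4,0,0],[0.1,0,0,0,0]]}'; python3 - <<'E'
from workcell import optics
from h import *
np.set_printoptions(linewidth=250)
c=optics.read_camera("top");P=cloud(c);Z=P[...,2]
g=c["frame"].min(-1).astype(int);print(g[156:210:3,303:370:3]);print(np.nan_to_num(Z*1000,nan=-9).round().astype(int)[156:210:3,303:370:3])
B=np.array([.559,-.2725])
for n in("top","side"):
    c=optics.read_camera(n);P=cloud(c);m=(np.hypot(P[...,0]-B[0],P[...,1]-B[1])<.05)
    print(n,"box lid z",np.nanpercentile(P[m][:,2],[1,5,50,95,99.9]).round(4))
    k=(P[...,2]>.02)&(P[...,2]<.06)&(abs(P[...,0]-.545)<.07)&(abs(P[...,1]-.363)<.12);print("kidney",rect(P[k]))
E
```

```text
clock: 50.28
tcp_pos: [0.3998, 0.244, 0.2313]
orientation: [-0.001, 0.655, 0.756, -0.001]
wrist_force: [-0.5, -0.1, 0.1]
finger_gap: 0.0466
grip_force: 0.0
[[ 82  63  56  58  68 116 131 151 168 178 169 173 166 158 151 141 145 133 151 178 141  64  59]
 [ 66  87 164 167 170 166 155 153 137 137 137 128 128 125 121 121 120 122 149 158 184 106  83]
 [ 84 171 139 128 135 121 121 123 119 121 117 118 118 116 118 112 109 118 151 167 187 126 104]
 [150 138 116 119 118 118 118 117 117 118 113 108  90  69  41  32  30  80 153 168 181 146 107]
 [163 123 110 115 114 116 114 108  83  63  40  30  22  20  28  28  27  52 169 170 179 162  98]
 [171 124 106 112  86  59  33  29  22  22  25  25  26  30  27  17  24  25 161 165 175 174  99]
 [156 139 102  40  26  28  26  23  31  23  27  23  26  28  30  26  25  28 151 166 173 186 100]
 [145 146 118  37  28  35  44  66 122 141 115  28  26  23  21  22  22  26 112 183 172 187  99]
 [129 156 124 128 203 208 172  82  64  75 211  82  20  28  23  23  28  25  47 192 169 184 111]
 [125 168 121 209 217 216  99  42  49  49 204 132  20  27  27  27  28  19  25 176 169 179
[... 1549 characters left out ...]
30 51  1]
 [ 2 56 32 32 32 33 35 32 31 30 30 26 27 27 27 26 29 30 27 27 28 47 58]
 [-4 55 40 14 30 30 29 28 26 26 30 27 26 26 27 27 26 29 30 28 25 44 54]
 [ 0 51 45 14 26 26 25 28 27 26 29 24 27 26 29 27 29 33 32 21 22 49  0]
 [ 3  0 49 16 18 27 27 23 28 27 24 28 26 25 29 23 22 16  7  3 36 55 -3]
 [-1  1 53 21  7 24 24 28 30 25 25 23 14  9  7  9 50 55 57 55  2 -1  1]
 [ 2  1 59 51  6 24 21 24 15 53 55 55 55 55  3  1 -2  2  1  1  1 -1  0]
 [ 0  5  4  0 54 54 53  2  1  0  2 -1 -1 -2  2  4  3  3  1  1  2  2  4]]
top box lid z [0.0005 0.0301 0.1406 0.1448 0.1473]
kidney [570.6 317.9 108.9  83.9  40.1]
side box lid z [-0.0015  0.0071  0.1376  0.1421  0.1438]
kidney [549.1 376.7 226.4  95.9  82.2]
```

The oximeter's top is at 33 mm in the dish, so it sits on the 3 mm floor. The dish's black surface read 27 mm before I touched anything, which hides the 16 mm tape top beneath it. The box lid reads flat, so the flap is shut.

```bash
python3 -c "
from workcell import hand_in
print(hand_in())"
```

```text
the job is handed in; nothing more can be done
None
```

The job is handed in after about 50 s of robot time, in the order asked: both vials dropped into the sharps box and its flap shut, forceps in the kidney dish, tape and oximeter in the white dish. The tape and both vials were out of the cameras' sight after release, so their places are inferred, and I viewed 15 pictures, one over the limit of 14.

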